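Queue a loaded setting tray through the sprung gate of a kiln lane

ROBOT

A 6-joint arm with a two-finger parallel gripper is mounted at the origin on a cart in front of the work surface, level with it; the furniture and walls round the work are solid. World frame = base frame: x ahead of the robot, y to its left, z up, the work surface at z = 0. Lengths are in mm, angles in rad, forces in N, time in s.
With the tool pointing down it reaches from about 325 to 775 mm from the base axis. Payload 5.5 kg.
Tool frame: the origin (TCP) lies at the centre of the arm's flange, where the gripper is bolted on; the fingertips stand 173 mm ahead of it and the grasp point (between the pads) lies 155 mm ahead of it; z points along the fingers, y is the line along which they close (so a half turn about z gives the same grasp; the last joint's range is limited). The gripper opens to 85 mm and grips with 20 to 120 N. Pads are 22 mm wide; open, the fingers measure 114 mm over their backs; the gripper's body (76 mm by 85 mm) begins 54 mm behind the grasp point. The pads swing forward as they close: fully open they stand 13 mm farther back than shut.
Start: joints at [1.082, 0.091, 1.231, -0, 1.82, -0.057], TCP at [251.11, 544.942, 404.675] pointing down, gripper open.
Joint ranges: [-2.87, 2.87], [-0.86, 2.18], [0.17, 2.46], [-1.51, 4.65], [0.06, 2.69], [-2.65, 2.65]. Speed limits (rad/s): [2.57, 2.57, 3.01, 3.14, 3.14, 3.14].

INTERFACE

Orientations are given as a 3x3 rotation matrix whose columns are the frame's x, y, z axes.
In Python, from cell import ctrl gives the robot as it stands.
- The arm moves only by the tool arm_command, never from a script. Its argument "targets" is a list of rows, each a list of 7 numbers: the shift along the tool's x, y, z normalised to -1 to 1, where 1 is 0.075 m, then the turn, a rotation vector about the tool's x, y, z normalised to -1 to 1, where 1 is 180 degrees, then the opening, from -1 (shut) to 1 (fully open). A call has 1 to 8 rows; each row shifts and turns the commanded pose from where the row before left it, along the tool's axes as they then stand; what a row does not reach is not made up. A row lasts 1/12 s, in which the tool goes at most 41.7 mm and 7.16 degrees, less where a joint would pass 70% of its speed; a pose out of reach is approached as far as the arm can. A call with a number of a shift or a turn outside -1 to 1 is refused whole. A call with a gripper value outside its range is refused whole. The fingers move at their own pace and stop on an object; the grip force is fixed at half the most. Time passes only in rows, so rows that do not move let the fingers close. It gives the time, the measured TCP pose, the force, the opening and the grip force at its end, in the units of the state.
- ctrl.read_state(): the state, without advancing time (a new reading comes with each control period).
- ctrl.snapshot(name): name is "side" or "top" or "wrist"; returns the picture (420x560x3 uint8, red, green, blue); there is no depth.
- ctrl.camera_model(name): a dict with "K" (3x3 intrinsics, pixels), "extrinsics" (4x4, takes a point from camera to world coordinates); the wrist camera has in their place "T_tool_cam" (4x4, takes a point from camera to tool coordinates, whose origin is the TCP and whose axes are the flange's). Camera axes: x right, y down, z forward; pixel columns grow to the right and rows downward; lengths in mm; the calibration is good to about 2 mm. A picture is of the moment at which its call begins: read the wrist's pose just before it. camera_model takes no time and is no camera call.
- ctrl.job_done(): hands the job in; it is judged then, once.
The state is a dict: "time": time; "joint_pos": joint angles; "joint_velocities": joint speeds; "tau": joint torques, N m; "ee_pos": TCP position; "eef_rot": TCP orientation; "ft_force": force on the tool from outside, world axes, zero at the start; "ft_torque": the same for the moment, N m; "grip_width": finger opening in mm; "gripper_force": force on a finger pad.
Only numpy, scipy, OpenCV 4.12 (cv2) and the standard library are available. Lean on these libraries where they do the work, as an engineer would, in place of code of your own. Each camera call takes 0.05 s, during which the arm holds its last target. There are 200 camera calls.

TASK

Load the grey tray standing in the mouth of the plywood lane: lean the tile in the tray's slot against the backrest with its green glazed face up (away from the backrest), and stand the cream tea cup upright in the round seat. Then slide the loaded tray along the lane, without lifting it, through the orange sprung gate until it is fully home against the end board, and draw back so that both gate leaves spring shut behind it. Leave the jar, the green cup and the wooden stamp where they stand.

Things in the scene. Friction and masses are not known exactly. Their poses are not given: they have to be found in the camera images.
- lane: fixed plywood lane, 456 x 136 mm, open above. Its bed, on which the tray slides, is 6 mm thick. Origin: on the table under the middle of the gate line. x: along the lane in the pushing direction (about world +y), y: left of that, z up. Open mouth at x = -220 mm. Rails, inner faces at y = +-44 mm: x = -216 to -26 mm (top z = 26 mm) and, in the bay, 66 to 232 mm (top z = 40 mm)
- lane_home (a point): point on the bed, 142 mm beyond the gate line, where the tray's origin lies when the tray is fully home against the rubber buffers of the end board (buffer faces 222 mm beyond the gate line)
- gate_left (a joint): left leaf (lane y > 0), orange, 4 mm thick, z = 12 to 60 mm, on an upright 10 mm pin (at lane x = 0, y = 54 mm, top z = 72 mm), rad. 0 = closed; opens in the pushing direction only, to 1.45. Light closing spring, 0.016 to 0.045 Nm. The tray's nose pushes both leaves open with 3 to 7 N; they drag along its sides and shut when its rear end is 55 mm past the gate line and the fingers are lifted out
- gate_right (a joint): right leaf (lane y < 0), mirror image of the left one, same values
- tray: loose grey plastic tray, 160 mm long (x) x 80 mm wide (y), 0.32 to 0.52 kg, floor 5 mm thick, side rails to 17 mm. Origin: centre of its underside; x forward, in the pushing direction; z up. At its rear (x = -80 mm) an upright blue push plate, 80 mm wide, 30 mm high. It starts in the lane's mouth, its nose 10 to 40 mm short of the gate
- tray_push (a point): middle of the rear face of the blue push plate (tray x = -80 mm, 18 mm above the tray's underside): push here, forward
- tray_cup_seat (a point): centre of the round cup seat (tray x = -36 mm) on the tray's floor, 5 mm above its underside: a ring of inner diameter 51 mm, 6 mm high. The standing cup's origin belongs here, within 9 mm
- tray_slot (a point): middle of the floor of the tile slot (tray x = 30 mm, 8.5 mm above its underside). The slot leans 20 degrees towards tray +x. Square to the tile it is 12 mm wide; lip on the rear side 8 mm high, backrest on the forward side 39 mm, cheeks 52 mm apart, 12 mm high. The seated tile's origin lies here, its z axis leaning 20 degrees to tray +x, its glazed face looking back (tray -x) and up
- tile: loose terracotta test tile, 8 mm thick (x), 44 mm wide (y), 80 mm tall (z), 60 g. Origin: centre of its lower end. The +x face bears the green glaze (but for the lowest 16 mm), the -x face is bare terracotta. It starts upright in the wooden stand, its lower 20 mm in the slot; take it across its thickness near the top and lift
- tile_stand: fixed small wooden stand, 30 mm (x) x 64 mm (y) x 26 mm, with a slot 11.5 mm wide and 20 mm deep along y, open at both ends and above, in which the tile starts. Origin: centre of its underside. It may be turned any way; the tile's x axis is along the stand's x axis
- cup: loose cream speckled tea cup without handle, 53 mm across the outside, foot about 38 mm across, 61 mm tall, hollow, 0.11 to 0.22 kg, standing upright on the table. Origin: centre of its underside. Take it from above across the outside below the rim
- glaze_jar: bystander: teal jar with white lid, 57 mm across, 77 mm tall, origin centre of underside
- green_cup: bystander: dark green cup, 60 mm across, 71 mm tall, origin centre of underside
- wood_stamp: bystander: orange-brown square wooden stamp, 18 x 18 x 46 mm, standing, origin centre of underside
Things that resemble listed ones, but are neither listed nor needed, are in the scene too. Leave any pink or red look-alike of the cup alone.

How it is judged (in metres and radians):
On the way, in this order (a step that is already met when the one before it is completed fails the run):
1. the tile leans in its slot glazed face up and the cup stands in its seat, both let go, while the tray is still outside the gate (distance between tile and tray_slot below 0.008 m and angle between tile's own x axis and vertical between 1.05 and 1.36 rad and distance between cup and tray_cup_seat below 0.009 m and angle between cup's own z axis and vertical below 0.1 rad and contact force between the fingers and tile below 0.1 N and contact force between the fingers and cup below 0.1 N and x of tray in the frame of lane below -0.078 m), for 0.3 s.
2. the tray, sliding on the bed, has pushed both gate leaves open and its middle is passing the gate (value of joint each of gate_left, gate_right above 0.6 rad and x of tray in the frame of lane between -0.03 and 0.06 m), for 0.02 s.
At the end, for the whole second after the job is handed in: Tray on the bed, within 6 mm of fully home; both leaves shut (under 0.08 rad); tile in its slot (origin within 8 mm of the slot point, leaning 12 to 30 degrees), glazed face up; cup upright (within 0.1 rad) within 9 mm of the seat's centre; all at rest (distance between tile and tray_slot below 0.008 m and angle between tile's own x axis and vertical between 1.05 and 1.36 rad and distance between cup and tray_cup_seat below 0.009 m and angle between cup's own z axis and vertical below 0.1 rad and x of tray in the frame of lane_home above -0.006 m and z of tray in the frame of lane below 0.009 m and value of joint each of gate_left, gate_right below 0.08 rad and linear speed of each of tray, cup, tile below 0.01 m/s); the robot touches nothing.
It fails at once if the tray is lifted more than 14 mm off the lane's bed (z of tray in the frame of lane above 0.02 m).
It fails at once if the glaze jar is moved more than 25 mm or tipped over (distance of glaze_jar from where it was at the start of the episode above 0.025 m or angle between glaze_jar's own z axis and vertical above 0.4 rad).
It fails at once if the green cup is moved more than 25 mm or tipped over (distance of green_cup from where it was at the start of the episode above 0.025 m or angle between green_cup's own z axis and vertical above 0.4 rad).
It fails at once if the wood stamp is moved more than 25 mm or tipped over (distance of wood_stamp from where it was at the start of the episode above 0.025 m or angle between wood_stamp's own z axis and vertical above 0.4 rad).
It also fails if it takes over 72 s, if anything falls off the work surface, if the arm or the gripper's body presses on something with over 40 N, if the wrist force passes 120 N, or if a joint passes its speed limit or range.

## Working session

There is one attempt and no reset: what is moved stays moved. The work goes in short steps, Python scripts to look and compute and a tool call to move; the robot and the scene stay as the last step left them, time stands still between calls to the robot, and variables do not carry over. Pictures are saved under pics/ and viewed, at most 10 in all, crops included, and the job is handed in when it is done.

Besides the shell and the picture viewer there is one more tool, called after "Request:" in YAML: its name, and indented under it one key for each argument. arm_command: Moves the arm, as the interface text tells. Its arguments: {"type":"object","properties":{"targets":{"type":"array"}},"required":["targets"]}

```bash
mkdir -p pics; ls; python3 - <<'E'
from cell import ctrl
import cv2,numpy as np
np.set_printoptions(precision=3,suppress=True)
s=ctrl.read_state(); print(s['time'],s['ee_pos'],s['eef_rot'],s['grip_width'])
for n in('top','side','wrist'):
    im=ctrl.snapshot(n); cv2.imwrite(f'pics/{n}0.png',im[:,:,::-1]); m=ctrl.camera_model(n); print(n,m)
E
```

```text
pics
0.0 [251.135 544.983 403.553] [[-0.908  0.419 -0.001]
 [ 0.419  0.908 -0.002]
 [ 0.    -0.002 -1.   ]] 85.43797476009162
top {'K': array([[448.382,   0.   , 280.129],
       [  0.   , 448.382, 214.595],
       [  0.   ,   0.   ,   1.   ]]), 'extrinsics': array([[  -0.023,   -0.991,    0.13 ,  327.066],
       [  -1.   ,    0.024,    0.003,  -82.006],
       [  -0.006,   -0.13 ,   -0.992, 1271.79 ],
       [   0.   ,    0.   ,    0.   ,    1.   ]])}
side {'K': array([[444.236,   0.   , 277.269],
       [  0.   , 444.236, 208.645],
       [  0.   ,   0.   ,   1.   ]]), 'extrinsics': array([[    0.988,    -0.068,     0.136,   330.373],
       [   -0.151,    -0.334,     0.931, -1086.322],
       [   -0.018,    -0.94 ,    -0.34 ,   418.331],
       [    0.   ,     0.   ,     0.   ,     1.   ]])}
wrist {'K': array([[314.316,   0.   , 273.664],
       [  0.   , 314.316, 206.286],
       [  0.   ,   0.   ,   1.   ]]), 'T_tool_cam': array([[-0.   , -0.962, -0.273, 69.207],
       [ 1.   ,  0.   , -0.001, -0.559],
       [ 0.001, -0.273,  0.962, 31.818],
       [ 0.   ,  0.   ,  0.   ,  1.   ]])}
```

View pics/top0.png

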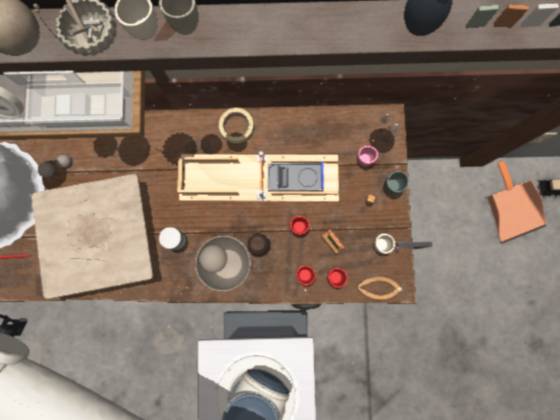

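View pics/side0.png

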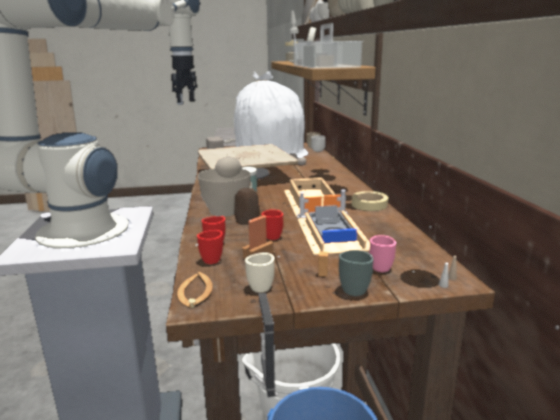

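```bash
cat > h.py <<'E'
from cell import ctrl
import cv2,numpy as np
from scipy.spatial.transform import Rotation as R
np.set_printoptions(precision=3,suppress=True)
def cam(n,s=None):
    m=ctrl.camera_model(n)
    if 'extrinsics' in m: return m['K'],m['extrinsics']
    s=s or ctrl.read_state(); T=np.eye(4);T[:3,:3]=s['eef_rot'];T[:3,3]=s['ee_pos']
    return m['K'],T@m['T_tool_cam']
def ray(n,px,z,c=None):
    K,E=c or cam(n); d=E[:3,:3]@np.linalg.solve(K,[px[0],px[1],1]); o=E[:3,3]
    return o+d*(z-o[2])/d[2]
def proj(n,P,c=None):
    K,E=c or cam(n); P=np.atleast_2d(P); q=(P-E[:3,3])@E[:3,:3]; q=q@K.T; return q[:,:2]/q[:,2:]
def crop(im,x0,y0,w,h,f,name): cv2.imwrite(name,cv2.resize(im[y0:y0+h,x0:x0+w],None,fx=f,fy=f,interpolation=cv2.INTER_CUBIC))
E
python3 - <<'E'
from h import *
t=cv2.imread('pics/top0.png'); crop(t,170,135,250,165,3.2,'pics/topc.png')
s=cv2.imread('pics/side0.png'); crop(s,180,170,230,150,3.4,'pics/sidec.png')
for n,p,z in [('cup',(385,243),55),('tile',(334,241),50),('stamp',(371,199),40),('green',(397,183),60),('pink',(368,156),55),('pushL',(323,164),35),('pushR',(324,192),35),('endA',(179,158),40)]: print(n,ray('top',p,z))
E
```

```text
cup [ 401.998 -360.401   55.   ]
tile [ 411.068 -223.1     50.   ]
stamp [ 526.067 -331.564   40.   ]
green [ 565.567 -401.022   60.   ]
pink [ 644.895 -326.221   55.   ]
pushL [ 630.165 -202.316   35.   ]
pushR [ 549.926 -202.234   35.   ]
endA [656.423 203.457  40.   ]
```

View pics/topc.png

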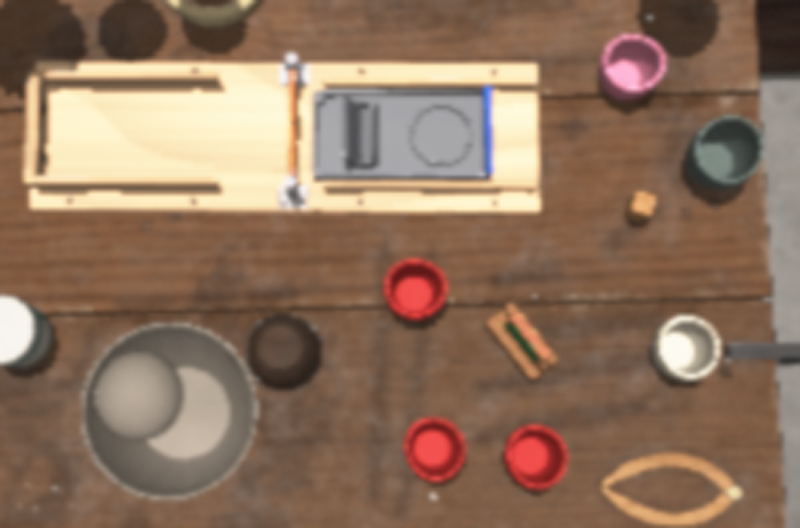

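View pics/sidec.png

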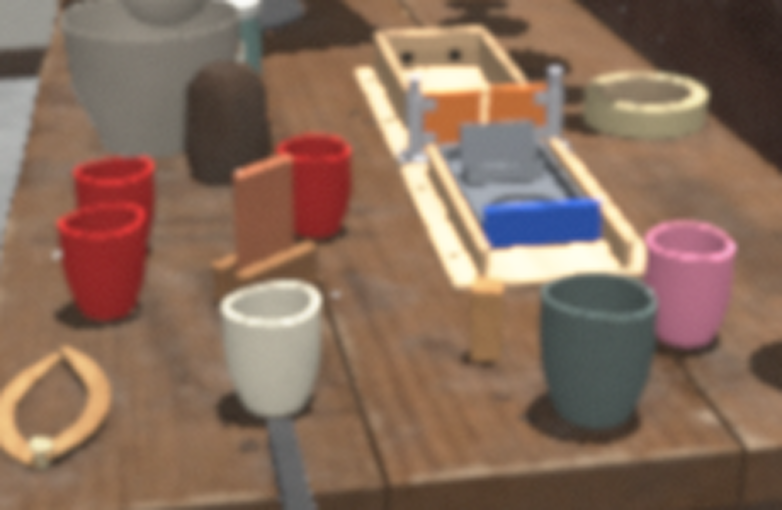

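Request:
arm_command:
  targets:
    - [-0.337, -0.429, 0, 0, 0, 0, 1]
    - [-0.337, -0.429, 0, 0, 0, 0, 1]
    - [-0.337, -0.429, 0, 0, 0, 0, 1]
    - [-0.337, -0.429, 0, 0, 0, 0, 1]
    - [-0.337, -0.429, 0, 0, 0, 0, 1]
    - [-0.337, -0.429, 0, 0, 0, 0, 1]
    - [-0.337, -0.429, 0, 0, 0, 0, 1]
    - [-0.337, -0.429, 0, 0, 0, 0, 1]

```text
time: 0.82
ee_pos: [326.7, 224.8, 404.4]
eef_rot: [[-0.909, 0.418, 0.0], [0.418, 0.909, -0.0], [-0.0, 0.0, -1.0]]
ft_force: [0.5, -0.4, 0.0]
grip_width: 85.0
gripper_force: 0.0
```

Request:
arm_command:
  targets:
    - [-0.337, -0.429, 0, 0, 0, 0, 1]
    - [-0.337, -0.429, 0, 0, 0, 0, 1]
    - [-0.337, -0.429, 0, 0, 0, 0, 1]
    - [-0.337, -0.429, 0, 0, 0, 0, 1]
    - [-0.337, -0.429, 0, 0, 0, 0, 1]
    - [-0.337, -0.429, 0, 0, 0, 0, 1]
    - [-0.337, -0.429, 0, 0, 0, 0, 1]
    - [-0.337, -0.429, 0, 0, 0, 0, 1]

```text
time: 1.48
ee_pos: [402.6, -94.0, 404.7]
eef_rot: [[-0.908, 0.419, 0.001], [0.419, 0.908, -0.0], [-0.001, 0.0, -1.0]]
ft_force: [0.8, 0.2, 0.4]
grip_width: 85.5
gripper_force: 0.0
```

Request:
arm_command:
  targets:
    - [-0.337, -0.429, 0, 0, 0, 0, 1]
    - [-0.337, -0.429, 0, 0, 0, 0, 1]
    - [-0.337, -0.429, 0, 0, 0, 0, 1]
    - [-0.337, -0.429, 0, 0, 0, 0, 1]
    - [0, 0, 0, 0, 0, 0.0386, 1]
    - [0, 0, 0, 0, 0, 0.0386, 1]
    - [0, 0, 0, 0, 0, 0.0386, 1]
    - [0, 0, 0, 0, 0, 0.0386, 1]

```text
time: 2.15
ee_pos: [440.9, -251.6, 404.0]
eef_rot: [[-0.603, 0.798, -0.001], [0.798, 0.603, 0.001], [0.001, -0.0, -1.0]]
ft_force: [-0.1, 0.2, 0.1]
grip_width: 85.5
gripper_force: 0.0
```

Request:
arm_command:
  targets:
    - [0, 0, 0.2, 0, 0, 0.0386, 1]
    - [0, 0, 0.2, 0, 0, 0.0386, 1]
    - [0, 0, 0.2, 0, 0, 0.0386, 1]
    - [0, 0, 0.2, 0, 0, 0.0386, 1]
    - [0, 0, 0, 0, 0, 0.0386, 1]
    - [0, 0, 0, 0, 0, 0.0386, 1]
    - [0, 0, 0, 0, 0, 0.0386, 1]
    - [0, 0, 0, 0, 0, 0.0386, 1]

```text
time: 2.82
ee_pos: [440.8, -251.0, 344.2]
eef_rot: [[0.317, 0.949, -0.001], [0.949, -0.317, 0.0], [0.0, -0.001, -1.0]]
ft_force: [-0.1, 0.3, 0.6]
grip_width: 85.9
gripper_force: 0.0
```

Request:
arm_command:
  targets:
    - [0, 0, 0, 0, 0, 0.0386, 1]
    - [0, 0, 0, 0, 0, 0.0386, 1]
    - [0, 0, 0, 0, 0, 0.0386, 1]
    - [0, 0, 0, 0, 0, 0.0386, 1]
    - [0, 0, 0, 0, 0, 0.0386, 1]
    - [0, 0, 0, 0, 0, 0, 1]
    - [0, 0, 0, 0, 0, 0, 1]
    - [0, 0, 0, 0, 0, 0, 1]

```text
time: 3.48
ee_pos: [440.9, -251.0, 344.5]
eef_rot: [[0.795, 0.607, -0.0], [0.607, -0.795, 0.0], [-0.0, -0.0, -1.0]]
ft_force: [0.2, 0.4, 0.1]
grip_width: 85.2
gripper_force: 0.0
```

```bash
python3 - <<'E'
from h import *
s=ctrl.read_state(); print(s['time'],s['ee_pos'],s['eef_rot'],s['joint_pos'])
im=ctrl.snapshot('wrist')[:,:,::-1]; cv2.imwrite('pics/w1.png',im); cv2.imwrite('pics/w1b.png',cv2.resize(im,(800,600),interpolation=cv2.INTER_CUBIC))
np.savez('w1.npz',p=s['ee_pos'],R=s['eef_rot'])
E
```

```text
3.4833 [ 440.882 -251.024  344.504] [[ 0.795  0.607 -0.   ]
 [ 0.607 -0.795  0.   ]
 [-0.    -0.    -1.   ]] [-0.585 -0.163  1.585  0.     1.72   0.334]
```

View pics/w1b.png

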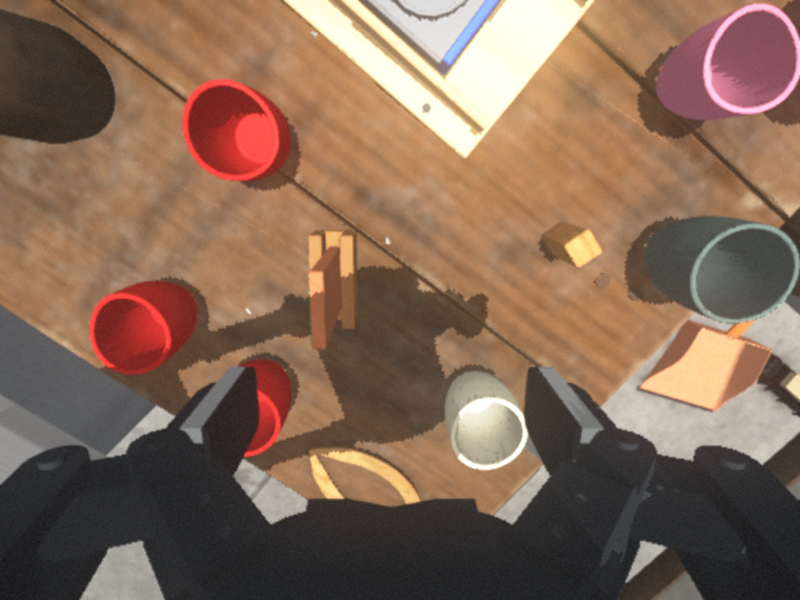

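```bash
python3 - <<'E'
from h import *
w=cv2.imread('pics/w1.png'); t=cv2.imread('pics/top0.png')
a=cv2.resize(w[155:255,205:265],None,fx=6,fy=6,interpolation=cv2.INTER_CUBIC)
b=cv2.resize(t[225:260,315:355],None,fx=10,fy=10,interpolation=cv2.INTER_CUBIC)
o=np.zeros((600,780,3),np.uint8); o[:,:360]=a; o[:350,370:770]=b; cv2.imwrite('pics/tilec.png',o)
d=np.load('w1.npz'); c=cam('wrist',dict(ee_pos=d['p'],eef_rot=d['R']))
print('cup',ray('wrist',(340.2,303.1),61,c))
# cup rim fit: bright low-saturation blob
for nm,im,(x0,y0,x1,y1) in(('w',w,(305,255,385,335)),('t',t,(370,228,400,258))):
    hsv=cv2.cvtColor(im[y0:y1,x0:x1],cv2.COLOR_BGR2HSV); m=((hsv[...,1]<75)&(hsv[...,2]>140)).astype(np.uint8)
    cs=max(cv2.findContours(m,0,cv2.CHAIN_APPROX_NONE)[0],key=cv2.contourArea); print(nm,cv2.boundingRect(cs),cv2.minEnclosingCircle(cs),(x0,y0))
print(ray('top',(385,243),61))
E
```

```text
cup [ 402.438 -357.161   61.   ]
w (7, 5, 59, 69) ((37.15119934082031, 37.95890808105469), 36.14491271972656) (305, 255)
t (5, 5, 21, 21) ((14.693548202514648, 14.932257652282715), 10.596895217895508) (370, 228)
[ 401.629 -359.028   61.   ]
```

View pics/tilec.png

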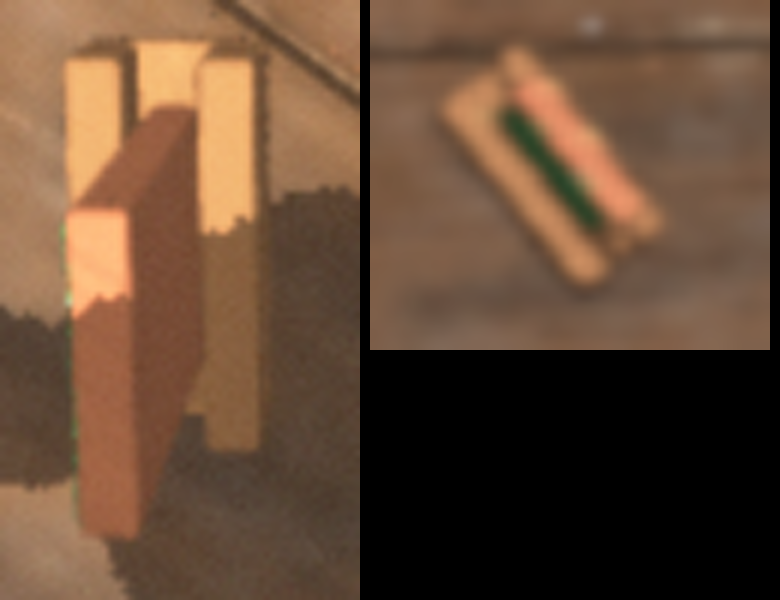

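```bash
python3 - <<'E'
from h import *
d=np.load('w1.npz'); c=cam('wrist',dict(ee_pos=d['p'],eef_rot=d['R']))
f=lambda p,z: ray('wrist',(p[0]/6+205-.4,p[1]/6+155-.4),z,c)
T=np.array([f(p,86) for p in((68,210),(130,208),(138,537),(82,535))]); print(T)
w=T[1]-T[0];l=T[2]-T[1]; print('w',np.linalg.norm(w),np.linalg.norm(T[2]-T[3]),'l',np.linalg.norm(l),np.linalg.norm(T[3]-T[0]),'ctr',T.mean(0))
print('ang',[np.degrees(np.arctan2(*v[1::-1])) for v in (T[1]-T[2],T[0]-T[3])])
S=np.array([f(p,26) for p in((67,58),(255,58),(262,450))]); print('stand',S,np.linalg.norm(S[1]-S[0]),np.linalg.norm(S[2]-S[1]),'ctr',(S[0]+S[2])/2,np.degrees(np.arctan2(*(S[1]-S[2])[1::-1])))
# top-view tile top centre
g=lambda p:ray('top',((p[0]-370)/10+315-.45,p[1]/10+225-.45),86)
print('top',g((575,145)))
# delta in tool axes to tile ctr
R_=d['R']; print('tile in tool',R_.T@(T.mean(0)-d['p']))
E
```

```text
[[ 428.64  -207.148   86.   ]
 [ 433.473 -213.071   86.   ]
 [ 398.356 -238.899   86.   ]
 [ 394.194 -232.979   86.   ]]
w 7.6453538610233105 7.236494804487751 l 43.592390351104946 43.05559731104168 ctr [ 413.666 -223.024   86.   ]
ang [np.float64(36.33338214583303), np.float64(36.86677790721288)]
stand [[ 430.42  -192.96    26.   ]
 [ 447.774 -215.716   26.   ]
 [ 397.172 -253.894   26.   ]] 28.61825628847796 63.38860466975709 ctr [ 413.796 -223.427   26.   ] 37.03344542250651
top [ 413.687 -221.92    86.   ]
tile in tool [ -4.633 -38.695 258.515]
```

Request:
arm_command:
  targets:
    - [-0.03, -0.258, 0, 0, 0, 0, -0.06]
    - [-0.03, -0.258, 0, 0, 0, 0, -0.06]
    - [0, 0, 0.3, 0, 0, 0, -0.06]
    - [0, 0, 0.3, 0, 0, 0, -0.06]
    - [0, 0, 0.3, 0, 0, 0, -0.06]
    - [0, 0, 0.3, 0, 0, 0, -0.06]
    - [0, 0, 0, 0, 0, 0, -0.06]
    - [0, 0, 0, 0, 0, 0, -0.06]

```text
time: 4.2
ee_pos: [413.6, -222.7, 253.8]
eef_rot: [[0.796, 0.605, -0.002], [0.605, -0.796, 0.002], [-0.001, -0.003, -1.0]]
ft_force: [0.2, 0.4, 0.7]
grip_width: 39.9
gripper_force: 0.0
```

Request:
arm_command:
  targets:
    - [0, 0, 0.14, 0, 0, 0, -0.06]
    - [0, 0, 0.14, 0, 0, 0, -0.06]
    - [0, 0, 0.14, 0, 0, 0, -0.06]
    - [0, 0, 0, 0, 0, 0, -0.06]
    - [0, 0, 0, 0, 0, 0, -1]
    - [0, 0, 0, 0, 0, 0, -1]
    - [0, 0, 0, 0, 0, 0, -1]
    - [0, 0, 0, 0, 0, 0, -1]

```text
time: 4.87
ee_pos: [414.1, -223.0, 223.8]
eef_rot: [[0.797, 0.604, 0.001], [0.604, -0.797, -0.001], [0.0, 0.001, -1.0]]
ft_force: [-0.2, -0.4, 1.1]
grip_width: 7.2
gripper_force: 59.0
```

Request:
arm_command:
  targets:
    - [0, 0, 0, 0, 0, 0, -1]
    - [0, 0, 0, 0, 0, 0, -1]
    - [0, 0, 0, 0, 0, 0, -1]
    - [0, 0, 0, 0, 0, 0, -1]

```text
time: 5.2
ee_pos: [414.1, -223.0, 223.8]
eef_rot: [[0.797, 0.604, 0.001], [0.604, -0.797, -0.001], [0.0, 0.001, -1.0]]
ft_force: [-0.9, 0.9, 3.0]
grip_width: 7.1
gripper_force: 59.1
```

Request:
arm_command:
  targets:
    - [0, 0, -0.2, 0, 0, 0, -1]
    - [0, 0, -0.4, 0, 0, 0, -1]
    - [0, 0, -0.5, 0, 0, 0, -1]
    - [0, 0, -0.5, 0, 0, 0, -1]
    - [0, 0, -0.4, 0, 0, 0, -1]
    - [0, 0, 0, 0, 0, -0.0396, -1]
    - [0, 0, 0, 0, 0, -0.0396, -1]
    - [0, 0, 0, 0, 0, -0.0396, -1]

```text
time: 5.87
ee_pos: [414.0, -222.9, 373.7]
eef_rot: [[0.517, 0.856, 0.001], [0.856, -0.517, -0.001], [-0.0, 0.001, -1.0]]
ft_force: [1.0, -1.2, -1.0]
grip_width: 7.0
gripper_force: 58.7
```

Request:
arm_command:
  targets:
    - [0, 0, 0, 0, 0, -0.0396, -1]
    - [0, 0, 0, 0, 0, -0.0396, -1]
    - [0, 0, 0, 0, 0, -0.0396, -1]
    - [0, 0, 0, 0, 0, -0.0396, -1]
    - [0, 0, 0, 0, 0, -0.0396, -1]
    - [0, 0, 0, 0, 0, -0.0396, -1]
    - [0, 0, 0, 0, 0, -0.0396, -1]
    - [0, 0, 0, 0, 0, -0.0396, -1]

```text
time: 6.53
ee_pos: [413.9, -222.9, 372.7]
eef_rot: [[-0.437, 0.899, -0.001], [0.899, 0.437, 0.0], [0.001, -0.0, -1.0]]
ft_force: [0.3, 0.3, -0.2]
grip_width: 7.5
gripper_force: 58.7
```

Request:
arm_command:
  targets:
    - [0, 0, 0, 0, 0, -0.0396, -1]
    - [0, 0, 0, 0, 0, -0.0396, -1]
    - [0, 0, 0, 0, 0, -0.0396, -1]
    - [0, 0, 0, 0, 0, -0.0396, -1]
    - [0, 0, 0, 0, 0, -0.0396, -1]
    - [0, 0, 0, 0, 0, -0.0396, -1]
    - [0, 0, 0, 0, 0, -0.0396, -1]
    - [0, 0, 0, 0, 0, -0.0396, -1]

```text
time: 7.2
ee_pos: [413.9, -222.9, 372.7]
eef_rot: [[-0.992, 0.123, -0.001], [0.123, 0.992, 0.0], [0.001, 0.0, -1.0]]
ft_force: [-0.2, 0.4, -0.8]
grip_width: 7.5
gripper_force: 58.7
```

Request:
arm_command:
  targets:
    - [0, 0, 0, 0, 0, -0.0396, -1]
    - [-0.41, 0.2, 0, 0, 0, 0, -1]
    - [-0.41, 0.2, 0, 0, 0, 0, -1]
    - [-0.41, 0.2, 0, 0, 0, 0, -1]
    - [-0.41, 0.2, 0, 0, 0, 0, -1]
    - [-0.41, 0.2, 0, 0, 0, 0, -1]
    - [-0.41, 0.2, 0, 0, 0, 0, -1]
    - [0, 0, 0, 0, 0, 0, -1]

```text
time: 7.87
ee_pos: [602.9, -131.0, 369.5]
eef_rot: [[-1.0, 0.001, -0.003], [0.001, 1.0, 0.003], [0.003, 0.003, -1.0]]
ft_force: [-0.5, -0.5, -1.0]
grip_width: 7.1
gripper_force: 58.7
```

Request:
arm_command:
  targets:
    - [0, 0, 0, 0, 0, 0, -1]
    - [0, 0, 0, 0, 0, 0, -1]
    - [0, 0, 0, 0, 0, 0, -1]

```text
time: 8.12
ee_pos: [598.3, -134.4, 373.5]
eef_rot: [[-1.0, 0.006, 0.0], [0.006, 1.0, -0.0], [-0.0, -0.0, -1.0]]
ft_force: [0.7, 0.4, -1.6]
grip_width: 7.5
gripper_force: 58.7
```

```bash
python3 - <<'E'
from h import *
s=ctrl.read_state(); print(s['time'],s['ee_pos'],s['eef_rot'],s['joint_pos'])
im=ctrl.snapshot('wrist')[:,:,::-1]; cv2.imwrite('pics/w2.png',im); cv2.imwrite('pics/w2b.png',cv2.resize(im,(800,600),interpolation=cv2.INTER_CUBIC))
np.savez('w2.npz',p=s['ee_pos'],R=s['eef_rot'])
E
```

```text
8.1167 [ 598.266 -134.375  373.479] [[-1.     0.006  0.   ]
 [ 0.006  1.    -0.   ]
 [-0.    -0.    -1.   ]] [-0.276  0.123  1.252 -0.     1.767 -1.841]
```

View pics/w2b.png

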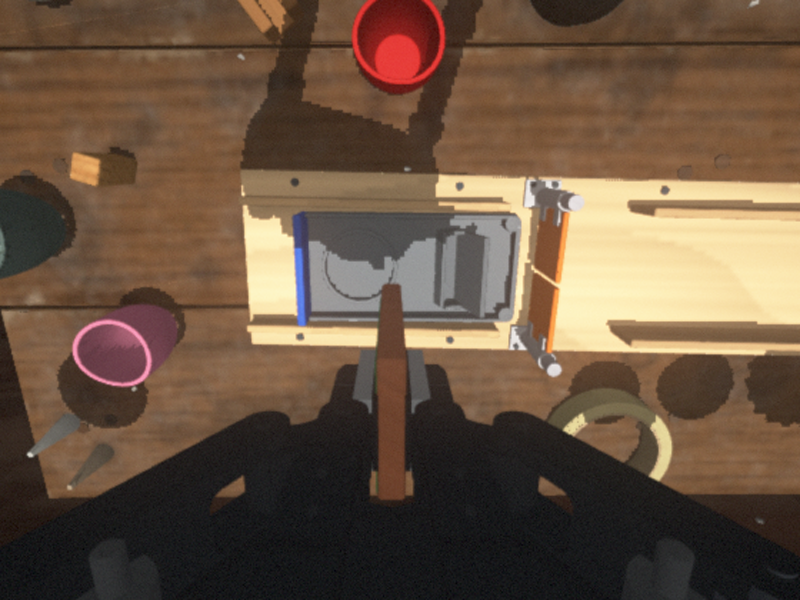

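```bash
python3 - <<'E'
from h import *
w=cv2.imread('pics/w2.png'); crop(w,165,112,245,158,3.2,'pics/trayc.png')
E
```

```text
(no output)
```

View pics/trayc.png

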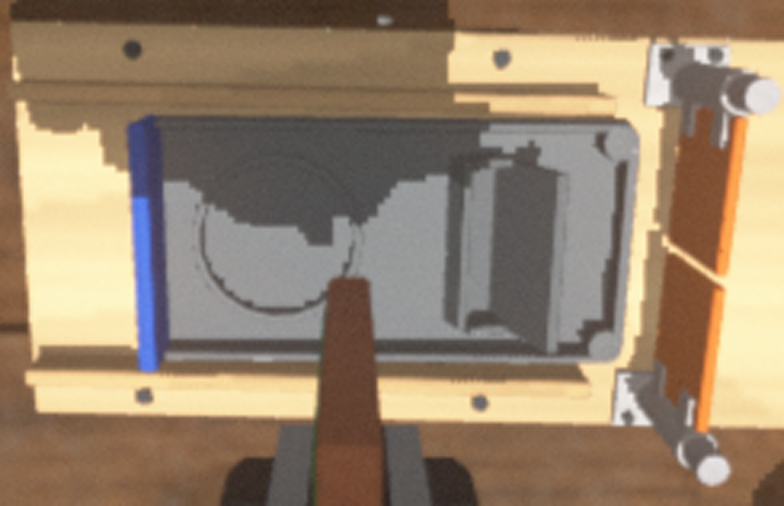

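```bash
cat > lane.py <<'E'
from h import *
d=np.load('w2.npz'); c=cam('wrist',dict(ee_pos=d['p'],eef_rot=d['R']))
f=lambda p,z: ray('wrist',(p[0]/3.2+165-.35,p[1]/3.2+112-.35),z,c)
E
python3 - <<'E'
from lane import *
for n,a,b,z in [('push',(129,122),(140,370),36),('nose',(638,130),(625,352),23),('mouth',(12,22),(36,412),6),('pins',(763,96),(713,470),72),('sideL',(200,118),(600,121),23),('sideR',(200,358),(590,361),23),('lanetop',(12,22),(640,38),6),('lanebot',(36,412),(600,425),6)]:
    A,B=f(a,z),f(b,z); v=B-A; print(n,A[:2],B[:2],'mid',((A+B)/2)[:2],'len',np.linalg.norm(v),'ang',np.degrees(np.arctan2(v[1],v[0])))
print('ring',f((280,236),17)); 
E
```

```text
push [ 558.506 -201.281] [ 637.487 -202.926] mid [ 597.997 -202.104] len 78.9982773819594 ang -1.1931305255486109
nose [563.199 -44.486] [636.632 -43.523] mid [599.915 -44.004] len 73.43921683348621 ang 0.7511963665163175
mouth [ 529.399 -243.396] [ 663.873 -247.899] mid [ 596.636 -245.648] len 134.54923483676507 ang -1.918214605865774
pins [549.239 -26.086] [656.549 -29.31 ] mid [602.894 -27.698] len 107.35798521285551 ang -1.7207382594079632
sideL [ 558.662 -181.806] [560.334 -56.578] mid [ 559.498 -119.192] len 125.23880833778752 ang 89.23484528317509
sideR [ 637.966 -185.49 ] [639.742 -55.01 ] mid [ 638.854 -120.25 ] len 130.49297842357944 ang 89.22016383593865
lanetop [ 529.399 -243.396] [535.607 -41.165] mid [ 532.503 -142.28 ] len 202.32634094204755 ang 88.24181646857616
lanebot [ 663.873 -247.899] [669.965 -45.747] mid [ 666.919 -146.823] len 202.24423461891976 ang 88.27390544505059
ring [ 597.76  -158.129   17.   ]
```

```bash
python3 - <<'E'
from lane import *
print('back top',f((562,172),49),f((552,350),49),'lip inner',f((496,170),24),f((494,320),24))
print('tile bottom now pred px(crop)',[((q-[165,112])*3.2) for q in [proj('wrist',d['p']+d['R']@np.array([22,0,217.8]),c)[0],proj('wrist',d['p']+d['R']@np.array([22,4,137.8]),c)[0]]])
# tilted target
u=np.radians(89); U=np.array([np.cos(u),np.sin(u),0]); Z=np.array([0,0,1.])
slot=np.array([598.9,-122.1,6])+30*U+8.5*Z
t=np.radians(20); tz=np.cos(t)*Z+np.sin(t)*U; y=np.cos(t)*U-np.sin(t)*Z; z=-tz; x=np.cross(y,z); Rt=np.c_[x,y,z]
tcp=slot+217.8*tz
print('slot',slot,'tcp',tcp); 
dl=d['R'].T@Rt; print('rotvec/180',R.from_matrix(dl).as_rotvec(degrees=True)/180)
hov=tcp+60*tz; print('hover',hov,'shift in current tool /75',d['R'].T@(hov-d['p'])/75)
E
```

```text
back top [572.406 -73.095  49.   ] [627.068 -73.337  49.   ] lip inner [575.371 -88.757  24.   ] [624.931 -87.745  24.   ]
tile bottom now pred px(crop) [array([351.666, 275.36 ]), array([388.286, 448.499])]
slot [599.424 -92.105  14.5  ] tcp [600.724 -17.624 219.165]
rotvec/180 [0.111 0.001 0.004]
hover [601.082   2.894 275.547] shift in current tool /75 [-0.027  1.831  1.305]
```

Request:
arm_command:
  targets:
    - [0, 0, 0, 0.037, 0, 0.0013, -1]
    - [0, 0, 0, 0.037, 0, 0.0013, -1]
    - [0, 0, 0, 0.037, 0, 0.0013, -1]
    - [-0.007, 0.433, 0.12, 0, 0, 0, -1]
    - [-0.007, 0.433, 0.12, 0, 0, 0, -1]
    - [-0.007, 0.433, 0.12, 0, 0, 0, -1]
    - [-0.007, 0.433, 0.12, 0, 0, 0, -1]
    - [-0.007, 0.433, 0.12, 0, 0, 0, -1]

```text
time: 8.83
ee_pos: [603.2, 3.6, 275.6]
eef_rot: [[-1.0, 0.019, -0.003], [0.019, 0.94, -0.341], [-0.004, -0.341, -0.94]]
ft_force: [0.1, -0.1, -0.9]
grip_width: 7.3
gripper_force: 58.8
```

Request:
arm_command:
  targets:
    - [0, 0, 0, 0, 0, 0, -1]
    - [0, 0, 0, 0, 0, 0, -1]
    - [0, 0, 0, 0, 0, 0, -1]
    - [0, 0, 0, 0, 0, 0, -1]

```text
time: 9.17
ee_pos: [604.1, 1.9, 277.4]
eef_rot: [[-1.0, 0.019, -0.002], [0.019, 0.939, -0.342], [-0.005, -0.342, -0.94]]
ft_force: [-0.2, -0.4, -0.8]
grip_width: 7.3
gripper_force: 58.9
```

```bash
cat > dl.py <<'E'
from lane import *
def to(tcp,Rt):
    s=ctrl.read_state(); C=np.array(s['eef_rot']); p=np.array(s['ee_pos'])
    print(s['time'],p,s['ft_force'],s['grip_width'],'shift/75',C.T@(tcp-p)/75,'mm',C.T@(tcp-p),'rot/180',R.from_matrix(C.T@Rt).as_rotvec(degrees=True)/180)
u=np.radians(89); U=np.array([np.cos(u),np.sin(u),0]); Z=np.array([0,0,1.])
slot=np.array([598.9,-122.1,6])+30*U+8.5*Z
t=np.radians(20); tz=np.cos(t)*Z+np.sin(t)*U; y=np.cos(t)*U-np.sin(t)*Z; z=-tz; x=np.cross(y,z); Rt=np.c_[x,y,z]
tcp=slot+217.8*tz
E
python3 -c "
from dl import *
to(tcp,Rt)"
```

```text
9.1667 [604.126   1.921 277.371] [-0.169 -0.377 -0.777] 7.306142291284434 shift/75 [0.044 0.02  0.818] mm [ 3.328  1.482 61.386] rot/180 [-0.     0.001 -0.001]
```

Request:
arm_command:
  targets:
    - [0.044, 0.02, 0.2, 0, 0, 0, -1]
    - [0, 0, 0.2, 0, 0, 0, -1]
    - [0, 0, 0.1, 0, 0, 0, -1]
    - [0, 0, 0, 0, 0, 0, -1]
    - [0, 0, 0, 0, 0, 0, -1]

```text
time: 9.58
ee_pos: [600.7, -8.9, 240.2]
eef_rot: [[-1.0, 0.018, -0.004], [0.019, 0.94, -0.342], [-0.002, -0.342, -0.94]]
ft_force: [-0.3, 0.0, -0.6]
grip_width: 7.0
gripper_force: 58.9
```

```bash
python3 -c "
from dl import *
to(tcp,Rt)
im=ctrl.snapshot('wrist')[:,:,::-1]; crop(im,165,130,245,185,3.2,'pics/ins.png')"
```

```text
9.5833 [600.713  -8.91  240.171] [-0.33   0.018 -0.555] 7.0224043515668955 shift/75 [-0.002 -0.013  0.303] mm [-0.122 -1.009 22.719] rot/180 [ 0.     0.001 -0.001]
```

View pics/ins.png

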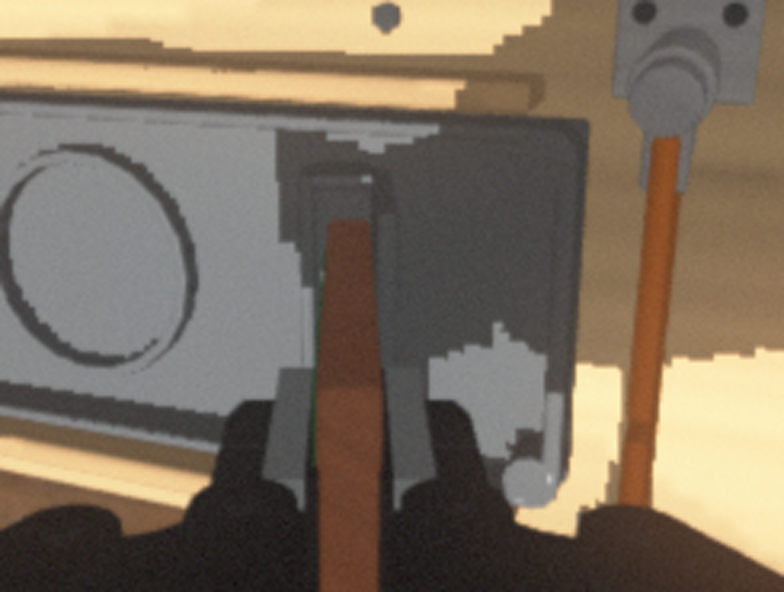

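Request:
arm_command:
  targets:
    - [0, -0.01, 0.06, 0, 0, 0, -1]
    - [0, 0, 0.06, 0, 0, 0, -1]
    - [0, 0, 0.06, 0, 0, 0, -1]
    - [0, 0, 0.06, 0, 0, 0, -1]
    - [0, 0, 0.03, 0, 0, 0, -1]
    - [0, 0, 0, 0, 0, 0, -1]

```text
time: 10.13
ee_pos: [600.3, -15.8, 219.7]
eef_rot: [[-1.0, 0.016, -0.006], [0.017, 0.94, -0.342], [-0.0, -0.342, -0.94]]
ft_force: [-1.3, -0.5, -0.6]
grip_width: 7.2
gripper_force: 58.9
```

Request:
arm_command:
  targets:
    - [0, 0, 0.01, 0, 0, 0, -1]
    - [0, 0, 0.01, 0, 0, 0, -1]
    - [0, 0, 0, 0, 0, 0, -1]

```text
time: 10.38
ee_pos: [600.6, -16.2, 219.5]
eef_rot: [[-1.0, 0.017, -0.004], [0.017, 0.94, -0.342], [-0.002, -0.342, -0.94]]
ft_force: [0.4, 0.2, -0.7]
grip_width: 7.4
gripper_force: 58.9
```

```bash
python3 -c "
from dl import *
to(tcp,Rt)"
```

```text
10.3833 [600.628 -16.169 219.518] [ 0.393  0.219 -0.665] 7.403294660552427 shift/75 [-0.002 -0.017  0.011] mm [-0.12  -1.245  0.829] rot/180 [ 0.     0.001 -0.   ]
```

Request:
arm_command:
  targets:
    - [0, 0, 0.01, 0, 0, 0, -1]
    - [0, 0, 0.01, 0, 0, 0, -1]
    - [0, 0, 0, 0, 0, 0, -1]
    - [0, 0, 0, 0, 0, 0, -0.7]
    - [0, 0, 0, 0, 0, 0, -0.55]
    - [0, 0, 0, 0, 0, 0, -0.5]
    - [0, 0, 0, 0, 0, 0, -0.5]
    - [0, 0, 0, 0, 0, 0, -0.5]

```text
time: 11.05
ee_pos: [600.5, -16.8, 217.9]
eef_rot: [[-1.0, 0.017, -0.004], [0.017, 0.94, -0.342], [-0.002, -0.342, -0.94]]
ft_force: [-0.3, -0.4, 0.5]
grip_width: 21.5
gripper_force: 0.0
```

Request:
arm_command:
  targets:
    - [0, 0, -0.1, 0, 0, 0, -0.5]
    - [0, 0, -0.2, 0, 0, 0, -0.5]
    - [0, 0, -0.4, 0, 0, 0, -0.5]
    - [0, 0, -0.4, 0, 0, 0, -0.5]
    - [0, 0, -0.4, 0, 0, 0, -0.5]
    - [0, 0, -0.2, 0, 0, 0, -0.5]
    - [0, 0, 0, 0, 0, 0, -0.5]

```text
time: 11.63
ee_pos: [601.4, 28.0, 343.9]
eef_rot: [[-1.0, 0.019, 0.005], [0.016, 0.94, -0.341], [-0.011, -0.341, -0.94]]
ft_force: [0.2, 0.7, 0.7]
grip_width: 21.3
gripper_force: 0.0
```

```bash
python3 - <<'E'
from dl import *
# target above cup: tool down, tool y toward +x (phi=0)
x=np.array([0,1.,0]);z=np.array([0,0,-1.]);y=np.array([1.,0,0]); Rc=np.c_[x,y,z]; print(np.linalg.det(Rc))
to(np.array([402,-358.3,340]),Rc)
a=ctrl.snapshot('wrist')[:,:,::-1]; b=ctrl.snapshot('top')[:,:,::-1]; cv2.imwrite('pics/top1.png',b)
o=np.zeros((560,800,3),np.uint8); o[:300,:400]=cv2.resize(a,(400,300)); o[:300,400:]=cv2.resize(b[145:210,245:345],(400,260))[:0].reshape(0,400,3) if 0 else 0
o[:260,400:]=cv2.resize(b[145:210,245:345],(400,260),interpolation=cv2.INTER_CUBIC)
c_=ctrl.snapshot('side')[:,:,::-1]; o[300:560,:400]=cv2.resize(c_[190:268,290:410],(400,260),interpolation=cv2.INTER_CUBIC)
cv2.imwrite('pics/chk.png',o)
E
```

```text
1.0
11.6333 [601.403  28.01  343.851] [0.191 0.742 0.705] 21.32155792805026 shift/75 [ 2.577 -4.873  1.792] mm [ 193.282 -365.488  134.433] rot/180 [-0.085  0.089  0.489]
```

View pics/chk.png

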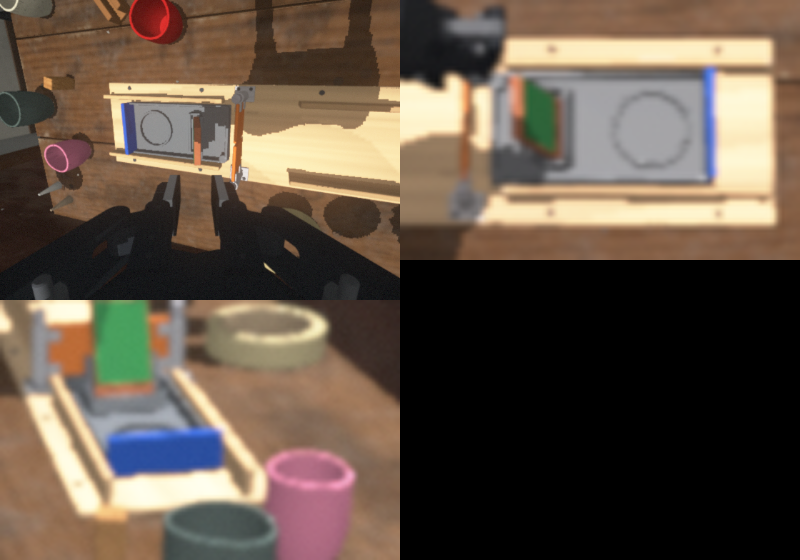

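Request:
arm_command:
  targets:
    - [0, 0, 0, -0.037, 0, 0, -0.5]
    - [0, 0, 0, -0.037, 0, 0, -0.5]
    - [0, 0, 0, -0.037, 0, 0, -0.5]
    - [0.242, -0.468, 0, 0, 0, 0, 0]
    - [0.242, -0.468, 0, 0, 0, 0, 0]
    - [0.242, -0.468, 0, 0, 0, 0, 0]
    - [0.242, -0.468, 0, 0, 0, 0, 0]
    - [0.242, -0.468, 0, 0, 0, 0, 0]

```text
time: 12.45
ee_pos: [505.8, -148.7, 335.2]
eef_rot: [[-1.0, 0.018, -0.001], [0.018, 1.0, 0.001], [0.002, 0.001, -1.0]]
ft_force: [0.1, -0.8, -0.1]
grip_width: 42.5
gripper_force: 0.0
```

Request:
arm_command:
  targets:
    - [0.242, -0.468, 0, 0, 0, 0, 1]
    - [0.242, -0.468, 0, 0, 0, 0, 1]
    - [0.242, -0.468, 0, 0, 0, 0, 1]
    - [0.242, -0.468, 0, 0, 0, 0, 1]
    - [0.242, -0.468, 0, 0, 0, 0, 1]
    - [0.242, -0.468, 0, 0, 0, 0, 1]
    - [0, 0, 0, 0, 0, 0.0385, 1]
    - [0, 0, 0, 0, 0, 0.0385, 1]

```text
time: 13.12
ee_pos: [392.8, -358.1, 334.7]
eef_rot: [[-0.964, 0.266, -0.001], [0.266, 0.964, 0.003], [0.002, 0.002, -1.0]]
ft_force: [1.0, 1.2, -0.2]
grip_width: 85.6
gripper_force: 0.0
```

Request:
arm_command:
  targets:
    - [0, 0, 0, 0, 0, 0.0385, 1]
    - [0, 0, 0, 0, 0, 0.0385, 1]
    - [0, 0, 0, 0, 0, 0.0385, 1]
    - [0, 0, 0, 0, 0, 0.0385, 1]
    - [0, 0, 0, 0, 0, 0.0385, 1]
    - [0, 0, 0, 0, 0, 0.0385, 1]
    - [0, 0, 0, 0, 0, 0.0385, 1]
    - [0, 0, 0, 0, 0, 0.0385, 1]

```text
time: 13.78
ee_pos: [394.3, -355.9, 334.9]
eef_rot: [[-0.331, 0.944, -0.001], [0.944, 0.331, 0.003], [0.003, 0.0, -1.0]]
ft_force: [-0.9, 0.8, 0.7]
grip_width: 85.1
gripper_force: 0.0
```

Request:
arm_command:
  targets:
    - [0, 0, 0, 0, 0, 0.0385, 1]
    - [0, 0, 0, 0, 0, 0.0385, 1]
    - [0, 0, 0, 0, 0, 0.0385, 1]
    - [0, 0, 0, 0, 0, 0, 1]
    - [0, 0, 0, 0, 0, 0, 1]
    - [0, 0, 0, 0, 0, 0, 1]

```text
time: 14.28
ee_pos: [394.6, -355.9, 336.3]
eef_rot: [[0.016, 1.0, 0.001], [1.0, -0.016, 0.001], [0.001, 0.001, -1.0]]
ft_force: [1.1, -0.3, 0.1]
grip_width: 85.6
gripper_force: 0.0
```

```bash
python3 - <<'E'
from dl import *
x=np.array([0,1.,0]);z=np.array([0,0,-1.]);y=np.array([1.,0,0]); Rc=np.c_[x,y,z]
s=ctrl.read_state(); c2=cam('wrist',s); im=ctrl.snapshot('wrist')[:,:,::-1]; cv2.imwrite('pics/w3.png',im)
# rim from model: project rim circle for cup pos, refine against cream mask outline
p0=proj('wrist',[402,-358.3,61],c2)[0]; print('pred px',p0)
hsv=cv2.cvtColor(im,cv2.COLOR_BGR2HSV); m=((hsv[...,1]<75)&(hsv[...,2]>140)).astype(np.uint8)
n,l,st,ce=cv2.connectedComponentsWithStats(m); k=sorted(range(1,n),key=lambda i:-st[i,4])[:5]; print([(st[i],ce[i]) for i in k])
to(np.array([402,-358.3,194]),Rc)
E
```

```text
pred px [283.111 208.59 ]
[(array([    0,    28,   135,   311, 30570], dtype=int32), array([ 55.092, 187.491])), (array([  164,   266,   219,   101, 12897], dtype=int32), array([262.119, 311.041])), (array([ 426,    0,  134,   67, 6302], dtype=int32), array([494.464,  37.165])), (array([ 251,  173,   65,   66, 3278], dtype=int32), array([282.76 , 206.163])), (array([  62,  379,   51,   36, 1152], dtype=int32), array([ 87.967, 400.22 ]))]
14.3333 [ 394.644 -355.854  336.583] [-0.36  -0.311  0.492] 85.57110979470887 shift/75 [-0.033  0.097  1.901] mm [ -2.464   7.239 142.589] rot/180 [ 0.    -0.    -0.005]
```

Request:
arm_command:
  targets:
    - [-0.016, 0.097, 0, 0, 0, 0, 1]
    - [0, 0, 0.4, 0, 0, 0, 1]
    - [0, 0, 0.4, 0, 0, 0, 1]
    - [0, 0, 0.4, 0, 0, 0, 1]
    - [0, 0, 0.4, 0, 0, 0, 1]
    - [0, 0, 0.2, 0, 0, 0, 1]
    - [0, 0, 0.1, 0, 0, 0, 1]
    - [0, 0, 0, 0, 0, 0, 1]

```text
time: 15.0
ee_pos: [402.2, -356.6, 192.7]
eef_rot: [[0.018, 1.0, -0.001], [1.0, -0.018, 0.003], [0.003, -0.001, -1.0]]
ft_force: [0.3, -0.7, 0.2]
grip_width: 85.1
gripper_force: 0.0
```

Request:
arm_command:
  targets:
    - [0, 0, 0, 0, 0, 0, 0.5]
    - [0, 0, 0, 0, 0, 0, 0.4]
    - [0, 0, 0, 0, 0, 0, 0.3]
    - [0, 0, 0, 0, 0, 0, 0.2]
    - [0, 0, 0, 0, 0, 0, 0]
    - [0, 0, 0, 0, 0, 0, -1]
    - [0, 0, 0, 0, 0, 0, -1]
    - [0, 0, 0, 0, 0, 0, -1]

```text
time: 15.67
ee_pos: [402.7, -357.6, 197.3]
eef_rot: [[0.019, 1.0, 0.004], [1.0, -0.019, -0.003], [-0.002, 0.005, -1.0]]
ft_force: [-1.5, 0.9, 4.8]
grip_width: 50.6
gripper_force: 61.8
```

Request:
arm_command:
  targets:
    - [0, 0, 0, 0, 0, 0, -1]
    - [0, 0, 0, 0, 0, 0, -1]
    - [0, 0, -0.1, 0, 0, 0, -1]
    - [0, 0, -0.3, 0, 0, 0, -1]
    - [0, 0, -0.4, 0, 0, 0, -1]
    - [0, 0, -0.4, 0, 0, 0, -1]
    - [0, 0, -0.1, 0, 0, 0, -1]
    - [0, 0, 0, 0, 0, 0, -1]

```text
time: 16.33
ee_pos: [402.6, -357.5, 296.4]
eef_rot: [[0.019, 1.0, 0.007], [1.0, -0.019, -0.005], [-0.005, 0.007, -1.0]]
ft_force: [0.1, -0.3, -0.8]
grip_width: 50.3
gripper_force: 62.7
```

```bash
python3 - <<'E'
from dl import *
s=ctrl.read_state(); c2=cam('wrist',s); im=ctrl.snapshot('wrist')[:,:,::-1]
hsv=cv2.cvtColor(im,cv2.COLOR_BGR2HSV); m=((hsv[...,1]<75)&(hsv[...,2]>140)).astype(np.uint8)
n,l,st,ce=cv2.connectedComponentsWithStats(m); k=sorted(range(1,n),key=lambda i:-st[i,4])[:6]; print([(st[i],ce[i]) for i in k])
p=np.array(s['ee_pos']); Rm=np.array(s['eef_rot'])
zr=p[2]-133  # rim height guess: rim 61 vs TCP 194 at grasp
th=np.linspace(0,2*np.pi,60); rim=np.c_[p[0]+26.5*np.cos(th),p[1]+26.5*np.sin(th),0*th+zr]
q=proj('wrist',rim,c2); print('pred rim bbox',q.min(0),q.max(0))
bc=np.array([598.3,-158.3,p[2]]); Rc=np.c_[[0,1,0],[1,0,0],[0,0,-1]]; to(bc,Rc)
# current tile/tray check in top image: blue plate
b=ctrl.snapshot('top')[:,:,::-1]; h=cv2.cvtColor(b,cv2.COLOR_BGR2HSV)[150:210,300:345]
mb=(h[...,0]>105)&(h[...,0]<130)&(h[...,1]>150); yy,xx=np.nonzero(mb); print('blue',xx.min()+300,xx.max()+300,yy.min()+150,yy.max()+150,ray('top',(xx.mean()+300,yy.mean()+150),36))
b=cv2.imread('pics/top1.png'); h=cv2.cvtColor(b,cv2.COLOR_BGR2HSV)[150:210,300:345]
mb=(h[...,0]>105)&(h[...,0]<130)&(h[...,1]>150); yy,xx=np.nonzero(mb); print('blue1',ray('top',(xx.mean()+300,yy.mean()+150),36))
b=cv2.imread('pics/top0.png'); h=cv2.cvtColor(b,cv2.COLOR_BGR2HSV)[150:210,300:345]
mb=(h[...,0]>105)&(h[...,0]<130)&(h[...,1]>150); yy,xx=np.nonzero(mb); print('blue0',ray('top',(xx.mean()+300,yy.mean()+150),36))
E
```

```text
[(array([    0,    28,   114,   340, 24613], dtype=int32), array([ 39.196, 201.409])), (array([  208,   217,   132,   138, 14430], dtype=int32), array([272.67, 289.68])), (array([ 437,    0,  123,   53, 5412], dtype=int32), array([504.368,  26.366])), (array([  97,  357,   61,   63, 1627], dtype=int32), array([133.932, 391.063])), (array([471, 239,  83,  76, 913], dtype=int32), array([511.497, 274.156])), (array([130, 293,  29,  11, 210], dtype=int32), array([144.219, 296.9  ]))]
pred rim bbox [200.026 241.789] [343.897 367.203]
16.3833 [ 402.31  -357.216  293.588] [-0.015 -0.279 -2.644] 50.09296832891812 shift/75 [ 2.701  2.563 -0.032] mm [202.542 192.246  -2.401] rot/180 [ 0.001  0.001 -0.006]
blue 321 321 164 164 [ 630.061 -196.584   36.   ]
blue1 [ 630.061 -196.584   36.   ]
blue0 [ 630.061 -196.584   36.   ]
```

Request:
arm_command:
  targets:
    - [0.3, 0.285, 0, 0, 0, 0, -1]
    - [0.35, 0.33, 0, 0, 0, 0, -1]
    - [0.35, 0.33, 0, 0, 0, 0, -1]
    - [0.35, 0.33, 0, 0, 0, 0, -1]
    - [0.35, 0.33, 0, 0, 0, 0, -1]
    - [0.35, 0.33, 0, 0, 0, 0, -1]
    - [0.35, 0.33, 0, 0, 0, 0, -1]
    - [0.3, 0.3, 0, 0, 0, 0, -1]

```text
time: 17.1
ee_pos: [599.1, -156.1, 289.5]
eef_rot: [[0.018, 1.0, -0.002], [1.0, -0.018, 0.002], [0.002, -0.002, -1.0]]
ft_force: [0.7, -0.4, -1.3]
grip_width: 50.3
gripper_force: 62.8
```

Request:
arm_command:
  targets:
    - [0, 0, 0.1, 0, 0, 0, -1]
    - [0, 0, 0.2, 0, 0, 0, -1]
    - [0, 0, 0.2, 0, 0, 0, -1]
    - [0, 0, 0.1, 0, 0, 0, -1]
    - [0, 0, 0, 0, 0, 0, -1]
    - [0, 0, 0, 0, 0, 0, -1]

```text
time: 17.6
ee_pos: [597.8, -158.4, 246.1]
eef_rot: [[0.019, 1.0, -0.001], [1.0, -0.019, 0.001], [0.001, -0.001, -1.0]]
ft_force: [0.2, -0.9, -1.9]
grip_width: 50.4
gripper_force: 63.0
```

```bash
python3 - <<'E'
from dl import *
Rc=np.c_[[0,1,0],[1,0,0],[0,0,-1]]; to(np.array([598.3,-158.3,207]),Rc)
E
```

```text
17.6 [ 597.843 -158.426  246.104] [ 0.162 -0.851 -1.903] 50.41979635953111 shift/75 [0.001 0.007 0.521] mm [ 0.097  0.496 39.104] rot/180 [-0.    -0.    -0.006]
```

Request:
arm_command:
  targets:
    - [0, 0.007, 0.15, 0, 0, 0, -1]
    - [0, 0, 0.15, 0, 0, 0, -1]
    - [0, 0, 0.1, 0, 0, 0, -1]
    - [0, 0, 0, 0, 0, 0, -1]
    - [0, 0, 0, 0, 0, 0, -1]

```text
time: 18.02
ee_pos: [598.7, -158.2, 216.8]
eef_rot: [[0.019, 1.0, 0.0], [1.0, -0.019, 0.001], [0.001, 0.0, -1.0]]
ft_force: [0.4, 0.3, -1.6]
grip_width: 50.4
gripper_force: 63.0
```

Request:
arm_command:
  targets:
    - [0, 0, 0.03, 0, 0, 0, -1]
    - [0, 0, 0.02, 0, 0, 0, -1]
    - [0, 0, 0, 0, 0, 0, -1]
    - [0, 0, 0, 0, 0, 0, -1]

```text
time: 18.35
ee_pos: [599.1, -158.2, 214.4]
eef_rot: [[0.019, 1.0, 0.002], [1.0, -0.019, -0.0], [-0.0, 0.003, -1.0]]
ft_force: [0.1, -0.2, -0.9]
grip_width: 50.2
gripper_force: 63.0
```

Request:
arm_command:
  targets:
    - [0, 0, 0.02, 0, 0, 0, -1]
    - [0, 0, 0, 0, 0, 0, -1]
    - [0, 0, 0, 0, 0, 0, -1]

```text
time: 18.6
ee_pos: [599.0, -158.2, 212.6]
eef_rot: [[0.019, 1.0, 0.002], [1.0, -0.019, 0.0], [0.0, 0.002, -1.0]]
ft_force: [0.3, -0.4, -1.2]
grip_width: 50.3
gripper_force: 63.0
```

Request:
arm_command:
  targets:
    - [0, 0, 0.02, 0, 0, 0, -1]
    - [0, 0, 0.01, 0, 0, 0, -1]
    - [0, 0, 0, 0, 0, 0, -1]

```text
time: 18.85
ee_pos: [598.9, -158.2, 210.1]
eef_rot: [[0.019, 1.0, 0.002], [1.0, -0.019, 0.0], [0.0, 0.002, -1.0]]
ft_force: [0.2, 0.4, -1.3]
grip_width: 50.3
gripper_force: 63.0
```

Request:
arm_command:
  targets:
    - [0, 0, 0.02, 0, 0, 0, -1]
    - [0, 0, 0, 0, 0, 0, -1]
    - [0, 0, 0, 0, 0, 0, -1]

```text
time: 19.1
ee_pos: [599.0, -158.2, 208.8]
eef_rot: [[0.019, 1.0, 0.002], [1.0, -0.019, -0.0], [0.0, 0.002, -1.0]]
ft_force: [0.0, -0.1, -1.4]
grip_width: 50.4
gripper_force: 63.0
```

Near the expected 205–208; continue in small steps.

Request:
arm_command:
  targets:
    - [0, 0, 0.02, 0, 0, 0, -1]
    - [0, 0, 0, 0, 0, 0, -1]
    - [0, 0, 0, 0, 0, 0, -1]

```text
time: 19.35
ee_pos: [599.0, -158.3, 208.5]
eef_rot: [[0.019, 1.0, 0.003], [1.0, -0.019, -0.0], [-0.0, 0.003, -1.0]]
ft_force: [-3.0, 0.3, 6.2]
grip_width: 50.3
gripper_force: 63.6
```

Request:
arm_command:
  targets:
    - [0, 0, 0.02, 0, 0, 0, -1]
    - [0, 0, 0, 0, 0, 0, -1]
    - [0, 0, 0, 0, 0, 0, -1]

```text
time: 19.6
ee_pos: [599.0, -158.3, 208.5]
eef_rot: [[0.019, 1.0, 0.003], [1.0, -0.019, -0.001], [-0.001, 0.003, -1.0]]
ft_force: [-6.6, 1.8, 11.4]
grip_width: 50.6
gripper_force: 64.3
```

Request:
arm_command:
  targets:
    - [0, 0, -0.025, 0, 0, 0, -1]
    - [0, 0, 0, 0, 0, 0, -1]
    - [0, 0, 0, 0, 0, 0, 0.3]
    - [0, 0, 0, 0, 0, 0, 0.4]
    - [0, 0, 0, 0, 0, 0, 0.6]
    - [0, 0, 0, 0, 0, 0, 0.7]
    - [0, 0, 0, 0, 0, 0, 0.7]
    - [0, 0, 0, 0, 0, 0, 0.7]

```text
time: 20.27
ee_pos: [599.0, -158.2, 207.5]
eef_rot: [[0.019, 1.0, 0.002], [1.0, -0.019, 0.0], [0.0, 0.002, -1.0]]
ft_force: [0.7, -0.5, 0.5]
grip_width: 72.5
gripper_force: 0.0
```

Request:
arm_command:
  targets:
    - [0, 0, -0.1, 0, 0, 0, 0.7]
    - [0, 0, -0.2, 0, 0, 0, 0.7]
    - [0, 0, -0.4, 0, 0, 0, 0.7]
    - [0, 0, -0.5, 0, 0, 0, 0.7]
    - [0, 0, -0.4, 0, 0, 0, 0.7]
    - [0, 0, 0, 0, 0, 0, 0.7]
    - [0, 0, 0, 0, 0, 0, 0.7]

```text
time: 20.85
ee_pos: [599.0, -158.3, 331.8]
eef_rot: [[0.019, 1.0, 0.008], [1.0, -0.019, -0.002], [-0.002, 0.008, -1.0]]
ft_force: [0.3, 0.8, -0.1]
grip_width: 72.6
gripper_force: 0.0
```

```bash
python3 - <<'E'
from dl import *
s=ctrl.read_state(); c2=cam('wrist',s); im=ctrl.snapshot('wrist')[:,:,::-1]; cv2.imwrite('pics/w4.png',im)
print(s['time'],s['ee_pos'],s['ft_force'])
hsv=cv2.cvtColor(im,cv2.COLOR_BGR2HSV)
th=np.linspace(0,2*np.pi,60)
for z in(72,): q=proj('wrist',np.c_[598.4+26.5*np.cos(th),-158.1+26.5*np.sin(th),0*th+z],c2); print('pred rim',q.min(0),q.max(0))
x0,y0=np.maximum(q.min(0).astype(int)-25,0); x1,y1=q.max(0).astype(int)+25
# edges of cream: print low-sat mask rows, coarse
m=((hsv[...,1]<70)&(hsv[...,2]>150))[y0:y1:3,x0:x1:3]; print(x0,y0); print('\n'.join(''.join('#' if v else '.' for v in r) for r in m))
b=ctrl.snapshot('top')[:,:,::-1]; cv2.imwrite('pics/top2.png',b)
E
```

```text
20.85 [ 599.03  -158.337  331.807] [ 0.258  0.816 -0.059]
pred rim [235.367 175.463] [305.439 242.575]
210 150
......#.##########################.#....
......#.##########################.#....
......#.##########################.#....
..........########################.#....
............######################.#....
..............###..#####..########.#....
................##.####..#.#######.#....
.......................##.########.#....
.........................##.######.#....
...........................#..####.#....
...................######...######.#....
.................###########..####.#....
...............##..#.########.####.#....
..............#...########.#######.#....
.............#..#..########.######.#....
............#.....#....####..####.......
...........#....##.###.###....##.......#
..................########....##........
..........#......#.#.####.....##........
.................#.#####.......#........
....................###........#........
...............................#........
.......................................#
..............................#........#
..............................#........#
.............................####......#
..............................###......#
............................#..........#
..........................##...........#
.........................#..............
.................########...............
.......................................#
................#...##############.....#
..............###...##############.....#
.............#####..##############.....#
.............#####...#############.....#
.............#####...#############.....#
............######...############......#
............######...############......#
```

Request:
arm_command:
  targets:
    - [-0.363, -0.004, 0, 0, 0, 0.0036, -1]
    - [-0.363, -0.004, 0, 0, 0, 0, -1]
    - [-0.363, -0.004, 0, 0, 0, 0, -1]
    - [0, 0, 0, 0, 0, 0, -1]
    - [0, 0, 0.3, 0, 0, 0, -1]
    - [0, 0, 0.4, 0, 0, 0, -1]
    - [0, 0, 0.4, 0, 0, 0, -1]
    - [0, 0, 0, 0, 0, 0, -1]

```text
time: 21.62
ee_pos: [593.9, -238.7, 235.2]
eef_rot: [[0.03, 0.999, -0.012], [1.0, -0.03, 0.007], [0.006, -0.012, -1.0]]
ft_force: [-1.5, 0.5, -3.0]
grip_width: 0.2
gripper_force: 0.0
```

Request:
arm_command:
  targets:
    - [0, 0, 0, 0, 0, 0, -1]
    - [0, 0, 0.3, 0, 0, 0, -1]
    - [0, 0, 0.3, 0, 0, 0, -1]
    - [0, 0, 0.15, 0, 0, 0, -1]
    - [0, 0, 0, 0, 0, 0, -1]
    - [0, 0, 0, 0, 0, 0, -1]

```text
time: 22.12
ee_pos: [596.2, -239.8, 190.0]
eef_rot: [[0.03, 1.0, 0.002], [1.0, -0.03, -0.0], [-0.0, 0.002, -1.0]]
ft_force: [0.5, 0.2, 0.2]
grip_width: -0.0
gripper_force: 0.0
```

```bash
cat > push.py <<'E'
from dl import *
v=np.radians(88.25); V=np.array([np.cos(v),np.sin(v),0]); G=np.array([602.9,-27.2,0]); N=np.array([-V[1],V[0],0])
s=ctrl.read_state(); p=np.array(s['ee_pos']); C=np.array(s['eef_rot'])
print(s['time'],p,s['ft_force'],s['grip_width'],'lane x,y',(p-G)@V,(p-G)@N,'V in tool',C.T@V,'yaw',np.degrees(np.arctan2(C[1,0],C[0,0])))
E
python3 push.py
```

```text
22.1167 [ 596.224 -239.823  189.96 ] [0.477 0.249 0.194] -0.043787672690650446 lane x,y -212.72777121906708 0.18007442025008213 V in tool [1.    0.001 0.   ] yaw 88.28560436807965
```

Request:
arm_command:
  targets:
    - [0.06, 0, 0, 0, 0, 0, -1]
    - [0.08, 0, 0, 0, 0, 0, -1]
    - [0.05, 0, 0, 0, 0, 0, -1]
    - [0.03, 0, 0, 0, 0, 0, -1]
    - [0.03, 0, 0, 0, 0, 0, -1]
    - [0.03, 0, 0, 0, 0, 0, -1]
    - [0.03, 0, 0, 0, 0, 0, -1]
    - [0.03, 0, 0, 0, 0, 0, -1]

```text
time: 22.78
ee_pos: [596.7, -214.2, 189.0]
eef_rot: [[0.03, 1.0, 0.002], [1.0, -0.03, 0.0], [0.0, 0.002, -1.0]]
ft_force: [1.0, -0.7, -1.1]
grip_width: 0.3
gripper_force: 0.0
```

Request:
arm_command:
  targets:
    - [0.03, 0, 0, 0, 0, 0, -1]
    - [0.03, 0, 0, 0, 0, 0, -1]
    - [0.03, 0, 0, 0, 0, 0, -1]
    - [0.03, 0, 0, 0, 0, 0, -1]
    - [0.03, 0, 0, 0, 0, 0, -1]
    - [0.03, 0, 0, 0, 0, 0, -1]
    - [0.03, 0, 0, 0, 0, 0, -1]
    - [0.03, 0, 0, 0, 0, 0, -1]

```text
time: 23.45
ee_pos: [597.3, -196.5, 189.0]
eef_rot: [[0.03, 1.0, 0.002], [1.0, -0.03, -0.001], [-0.001, 0.002, -1.0]]
ft_force: [-1.1, -5.0, -2.3]
grip_width: -0.3
gripper_force: 2.7
```

```bash
python3 push.py
```

```text
23.45 [ 597.269 -196.508  188.995] [-1.105 -5.038 -2.346] -0.30579904878566005 lane x,y -169.40121973172984 0.4584229631437928 V in tool [ 1.     0.    -0.001] yaw 88.26707861731693
```

Request:
arm_command:
  targets:
    - [0.04, 0.006, 0, 0, 0, 0, -1]
    - [0.05, 0, 0, 0, 0, 0, -1]
    - [0.05, 0, 0, 0, 0, 0, -1]
    - [0.05, 0, 0, 0, 0, 0, -1]
    - [0.05, 0, 0, 0, 0, 0, -1]
    - [0.05, 0, 0, 0, 0, 0, -1]
    - [0.05, 0, 0, 0, 0, 0, -1]
    - [0.05, 0, 0, 0, 0, 0, -1]

```text
time: 24.12
ee_pos: [598.5, -167.5, 189.0]
eef_rot: [[0.031, 1.0, 0.002], [1.0, -0.031, -0.001], [-0.001, 0.002, -1.0]]
ft_force: [-0.9, -6.4, -1.4]
grip_width: -0.4
gripper_force: 2.9
```

Request:
arm_command:
  targets:
    - [0.05, 0, 0, 0, 0, 0, -1]
    - [0.05, 0, 0, 0, 0, 0, -1]
    - [0.05, 0, 0, 0, 0, 0, -1]
    - [0.05, 0, 0, 0, 0, 0, -1]
    - [0.05, 0, 0, 0, 0, 0, -1]
    - [0.05, 0, 0, 0, 0, 0, -1]
    - [0.05, 0, 0, 0, 0, 0, -1]
    - [0.05, 0, 0, 0, 0, 0, -1]

```text
time: 24.78
ee_pos: [599.5, -136.8, 189.0]
eef_rot: [[0.03, 1.0, 0.002], [1.0, -0.03, 0.0], [0.0, 0.002, -1.0]]
ft_force: [-0.2, -3.6, -0.9]
grip_width: 0.1
gripper_force: 2.1
```

Request:
arm_command:
  targets:
    - [0.05, 0, 0, 0, 0, 0, -1]
    - [0.05, 0, 0, 0, 0, 0, -1]
    - [0.05, 0, 0, 0, 0, 0, -1]
    - [0.05, 0, 0, 0, 0, 0, -1]
    - [0.05, 0, 0, 0, 0, 0, -1]
    - [0.05, 0, 0, 0, 0, 0, -1]
    - [0.05, 0, 0, 0, 0, 0, -1]
    - [0.05, 0, 0, 0, 0, 0, -1]

```text
time: 25.45
ee_pos: [600.4, -106.8, 189.0]
eef_rot: [[0.03, 1.0, 0.002], [1.0, -0.03, 0.0], [0.0, 0.002, -1.0]]
ft_force: [0.9, -3.6, -0.2]
grip_width: -0.1
gripper_force: 2.0
```

```bash
python3 push.py
```

```text
25.45 [ 600.431 -106.795  188.966] [ 0.853 -3.576 -0.249] -0.1381676185854686 lane x,y -79.63342723447835 0.03714788544923131 V in tool [1.    0.001 0.   ] yaw 88.27969827753556
```

Request:
arm_command:
  targets:
    - [0.05, 0, 0, 0, 0, 0, -1]
    - [0.05, 0, 0, 0, 0, 0, -1]
    - [0.05, 0, 0, 0, 0, 0, -1]
    - [0.05, 0, 0, 0, 0, 0, -1]
    - [0.05, 0, 0, 0, 0, 0, -1]
    - [0.05, 0, 0, 0, 0, 0, -1]
    - [0.05, 0, 0, 0, 0, 0, -1]
    - [0.05, 0, 0, 0, 0, 0, -1]

```text
time: 26.12
ee_pos: [601.3, -76.8, 189.0]
eef_rot: [[0.03, 1.0, 0.002], [1.0, -0.03, 0.0], [0.0, 0.002, -1.0]]
ft_force: [-0.0, -3.9, -1.2]
grip_width: -0.0
gripper_force: 1.9
```

Request:
arm_command:
  targets:
    - [0.05, 0, 0, 0, 0, 0, -1]
    - [0.05, 0, 0, 0, 0, 0, -1]
    - [0.05, 0, 0, 0, 0, 0, -1]
    - [0.05, 0, 0, 0, 0, 0, -1]
    - [0.05, 0, 0, 0, 0, 0, -1]
    - [0.05, 0, 0, 0, 0, 0, -1]
    - [0.05, 0, 0, 0, 0, 0, -1]
    - [0.05, 0, 0, 0, 0, 0, -1]

```text
time: 26.78
ee_pos: [602.2, -46.8, 188.9]
eef_rot: [[0.03, 1.0, 0.002], [1.0, -0.03, 0.0], [0.0, 0.002, -1.0]]
ft_force: [0.9, -3.9, -2.5]
grip_width: 0.1
gripper_force: 1.9
```

Request:
arm_command:
  targets:
    - [0.05, 0, 0, 0, 0, 0, -1]
    - [0.05, 0, 0, 0, 0, 0, -1]
    - [0.05, 0, 0, 0, 0, 0, -1]
    - [0.05, 0, 0, 0, 0, 0, -1]
    - [0.05, 0, 0, 0, 0, 0, -1]
    - [0.05, 0, 0, 0, 0, 0, -1]
    - [0.05, 0, 0, 0, 0, 0, -1]
    - [0.05, 0, 0, 0, 0, 0, -1]

```text
time: 27.45
ee_pos: [603.1, -16.8, 189.0]
eef_rot: [[0.03, 1.0, 0.002], [1.0, -0.03, -0.0], [0.0, 0.002, -1.0]]
ft_force: [0.4, -4.0, -1.2]
grip_width: -0.1
gripper_force: 1.8
```

Request:
arm_command:
  targets:
    - [0.04, 0, 0, 0, 0, 0, -1]
    - [0.04, 0, 0, 0, 0, 0, -1]
    - [0.04, 0, 0, 0, 0, 0, -1]
    - [0.04, 0, 0, 0, 0, 0, -1]
    - [0.04, 0, 0, 0, 0, 0, -1]
    - [0.03, 0, 0, 0, 0, 0, -1]
    - [0.03, 0, 0, 0, 0, 0, -1]
    - [0.03, 0, 0, 0, 0, 0, -1]

```text
time: 28.12
ee_pos: [603.8, 4.7, 189.0]
eef_rot: [[0.03, 1.0, 0.002], [1.0, -0.03, -0.0], [0.0, 0.002, -1.0]]
ft_force: [-0.1, -2.7, -0.7]
grip_width: 0.1
gripper_force: 1.8
```

```bash
python3 push.py
```

```text
28.1167 [603.792   4.712 188.963] [-0.107 -2.685 -0.714] 0.09568506265048463 lane x,y 31.924142937638788 0.08290762336365454 V in tool [1. 0. 0.] yaw 88.27772888640598
```

Request:
arm_command:
  targets:
    - [0.02, 0, 0, 0, 0, 0, -1]
    - [0.02, 0, 0, 0, 0, 0, -1]
    - [0.02, 0, 0, 0, 0, 0, -1]
    - [0.02, 0, 0, 0, 0, 0, -1]
    - [0.02, 0, 0, 0, 0, 0, -1]
    - [0.02, 0, 0, 0, 0, 0, -1]
    - [0.02, 0, 0, 0, 0, 0, -1]
    - [0.02, 0, 0, 0, 0, 0, -1]

```text
time: 28.78
ee_pos: [604.3, 16.6, 189.5]
eef_rot: [[0.03, 1.0, 0.003], [1.0, -0.03, -0.0], [-0.0, 0.003, -1.0]]
ft_force: [-0.2, -4.6, -1.0]
grip_width: 0.2
gripper_force: 2.3
```

Request:
arm_command:
  targets:
    - [0.015, 0, 0, 0, 0, 0, -1]
    - [0.015, 0, 0, 0, 0, 0, -1]
    - [0.015, 0, 0, 0, 0, 0, -1]
    - [0.015, 0, 0, 0, 0, 0, -1]

```text
time: 29.12
ee_pos: [604.5, 20.9, 189.5]
eef_rot: [[0.03, 1.0, 0.003], [1.0, -0.03, -0.0], [-0.0, 0.003, -1.0]]
ft_force: [-0.5, -6.2, 2.1]
grip_width: -0.5
gripper_force: 2.8
```

```bash
python3 push.py
```

```text
29.1167 [604.453  20.891 189.503] [-0.452 -6.155  2.102] -0.5010254390748278 lane x,y 48.115983808660886 -0.08338161338953087 V in tool [ 1.  0. -0.] yaw 88.26942028216664
```

Request:
arm_command:
  targets:
    - [0.015, 0, 0, 0, 0, 0, -1]
    - [0.015, 0, 0, 0, 0, 0, -1]
    - [0, 0, 0, 0, 0, 0, -1]

```text
time: 29.37
ee_pos: [604.5, 23.3, 189.4]
eef_rot: [[0.03, 1.0, 0.003], [1.0, -0.03, -0.0], [-0.0, 0.003, -1.0]]
ft_force: [-1.0, -3.3, 1.2]
grip_width: -0.1
gripper_force: 2.5
```

Request:
arm_command:
  targets:
    - [0.015, 0, 0, 0, 0, 0, -1]
    - [0.015, 0, 0, 0, 0, 0, -1]
    - [0, 0, 0, 0, 0, 0, -1]

```text
time: 29.62
ee_pos: [604.6, 25.0, 189.4]
eef_rot: [[0.03, 1.0, 0.003], [1.0, -0.03, -0.001], [-0.001, 0.003, -1.0]]
ft_force: [-0.5, -6.7, 2.7]
grip_width: -0.1
gripper_force: 3.3
```

Request:
arm_command:
  targets:
    - [0.015, 0, 0, 0, 0, 0, -1]
    - [0.015, 0, 0, 0, 0, 0, -1]
    - [0, 0, 0, 0, 0, 0, -1]

```text
time: 29.87
ee_pos: [604.7, 25.7, 189.5]
eef_rot: [[0.031, 1.0, 0.003], [0.999, -0.031, -0.005], [-0.005, 0.003, -1.0]]
ft_force: [0.1, -14.5, 2.2]
grip_width: -0.0
gripper_force: 6.7
```

Request:
arm_command:
  targets:
    - [0.015, 0, 0, 0, 0, 0, -1]
    - [0.015, 0, 0, 0, 0, 0, -1]
    - [0, 0, 0, 0, 0, 0, -1]

```text
time: 30.12
ee_pos: [604.7, 26.4, 189.6]
eef_rot: [[0.033, 0.999, 0.003], [0.999, -0.033, -0.009], [-0.009, 0.003, -1.0]]
ft_force: [-1.0, -19.8, 2.6]
grip_width: -0.2
gripper_force: 10.1
```

Request:
arm_command:
  targets:
    - [-0.04, 0, 0, 0, 0, 0, -1]
    - [-0.06, 0, 0, 0, 0, 0, -1]
    - [0, 0, -0.1, 0, 0, 0, -1]
    - [0, 0, -0.2, 0, 0, 0, -1]
    - [0, 0, -0.3, 0, 0, 0, -1]
    - [0, 0, -0.4, 0, 0, 0, -1]
    - [0, 0, -0.5, 0, 0, 0, -1]
    - [0, 0, -0.5, 0, 0, 0, -1]

```text
time: 30.78
ee_pos: [603.6, 23.6, 340.1]
eef_rot: [[0.029, 1.0, 0.0], [1.0, -0.029, 0.002], [0.002, 0.0, -1.0]]
ft_force: [0.7, -0.3, 0.2]
grip_width: -0.0
gripper_force: 0.0
```

Request:
arm_command:
  targets:
    - [0.1, 0.3, -0.2, 0, 0, 0, -1]
    - [-0.5, 0, 0, 0, 0, 0, -1]
    - [-0.5, 0, 0, 0, 0, 0, -1]
    - [0, 0, 0, 0, 0, 0, -1]
    - [0, 0, 0, 0, 0, 0, -1]
    - [0, 0, 0, 0, 0, 0, -1]

```text
time: 31.28
ee_pos: [624.4, -45.0, 354.2]
eef_rot: [[0.03, 1.0, 0.002], [1.0, -0.03, 0.002], [0.002, 0.002, -1.0]]
ft_force: [0.6, 0.1, -0.7]
grip_width: 0.3
gripper_force: 0.0
```

```bash
python3 push.py; python3 - <<'E'
from push import *
c2=cam('wrist',s); im=ctrl.snapshot('wrist')[:,:,::-1]; cv2.imwrite('pics/w5.png',im); t=ctrl.snapshot('top')[:,:,::-1]; cv2.imwrite('pics/top5.png',t)
W=lambda x,y,z: G+V*x+N*y+np.array([0,0,z])
def blob(n,im,c_,lo,hi,smin,vmin,z,nm):
    h=cv2.cvtColor(im,cv2.COLOR_BGR2HSV); m=((h[...,0]>=lo)&(h[...,0]<=hi)&(h[...,1]>smin)&(h[...,2]>vmin)).astype(np.uint8)
    k,l,st,ce=cv2.connectedComponentsWithStats(m)
    for i in sorted(range(1,k),key=lambda i:-st[i,4])[:4]:
        if st[i,4]>8: P=ray(n,ce[i],z,c_)-G; print(n,nm,st[i],'lane xy',P@V,P@N)
ct=cam('top')
for n,i_,c_ in(('wrist',im,c2),('top',t,ct)):
    blob(n,i_,c_,105,130,120,50,30,'blue z30'); blob(n,i_,c_,5,14,170,120,40,'orange z40'); blob(n,i_,c_,45,85,100,40,65,'green z65')
    print(n,'pred px: plate top',proj(n,[W(62,40,36),W(62,-40,36)],c_),'cup rim',proj(n,W(106,0,72),c_),'leaf tops',proj(n,[W(0,50,60),W(0,2,60),W(0,-50,60)],c_))
E
```

```text
31.2833 [624.418 -44.956 354.17 ] [ 0.605  0.14  -0.663] 0.34156569384877766 lane x,y -17.09040152284635 -22.050089245749447 V in tool [1.    0.001 0.002] yaw 88.29630894684888
31.2833 [624.418 -44.956 354.17 ] [ 0.605  0.14  -0.663] 0.34156569384877766 lane x,y -17.09040152284635 -22.050089245749447 V in tool [1.    0.001 0.002] yaw 88.29630894684888
wrist blue z30 [206  98  90   7 483] lane xy 65.26296519493802 -0.13808624849223539
wrist orange z40 [194 173  37   9 133] lane xy -2.4370088078643186 34.06177110880359
wrist orange z40 [268 177  35   4  42] lane xy -1.5885218817185223 -31.707945760276566
wrist orange z40 [232 178  14   4  27] lane xy -2.8770004937734717 9.645399094908859
wrist orange z40 [216 171   4   6   9] lane xy 2.3328751723013204 28.40003974109817
wrist pred px: plate top [[201.894 104.742]
 [294.102 104.812]] cup rim [[242.852  38.633]] leaf tops [[188.427 180.457]
 [245.06  180.473]
 [306.368 180.491]]
top blue z30 [237 162   3  27  47] lane xy 65.149578944078 3.737910801535173
top green z65 [188 164  11  17 141] lane xy 185.63662806443 0.577943598241597
top pred px: plate top [[238.832 188.767]
 [239.371 160.907]] cup rim [[221.75  171.823]] leaf tops [[260.476 190.848]
 [260.698 173.72 ]
 [260.936 155.358]]
```

```bash
python3 - <<'E'
from h import *
t=cv2.imread('pics/top5.png'); h=cv2.cvtColor(t,cv2.COLOR_BGR2HSV)
m=((h[...,1]<70)&(h[...,2]>150)).astype(np.uint8)[155:190,205:240]
print('\n'.join(''.join('#' if v else '.' for v in r) for r in m))
E
```

```text
.............############..........
#########################...#######
.............############........##
.............###########..........#
.............###########..........#
.............##########..........##
.............##########...........#
............###########............
............###########............
...........############........#...
################################...
.##########.....####...#########...
.##########.............########...
.##########..............#######...
.#########...............#######...
.#########...............#######...
.#########...............#######...
.##########.............####.###...
.###################...####...##...
.###################..#####...##...
.###################..#####....#...
.###################..####.....#...
.##################...####.....#...
.##################....##......#...
.##################............#...
.##################............#...
.##################............#...
.#################.............#...
.#################............##...
.#################............##...
.#################...........###...
##################..........####...
##################........######...
#################..................
###...###########..................
```

```bash
python3 - <<'E'
from push import *
im=cv2.imread('pics/w5.png'); g=cv2.cvtColor(im,cv2.COLOR_BGR2GRAY)[0:106:3,195:297:2]
print('\n'.join(''.join(" .:-=+*#%@"[min(9,int(v)//26)] for v in r) for r in g))
c2=cam('wrist',s); th=np.linspace(0,2*np.pi,60)
for z,r in((72,26.5),(11,19)):
    P=np.array([G+V*(106+r*np.cos(a))+N*r*np.sin(a)+[0,0,z] for a in th]); q=proj('wrist',P,c2); print(z,(q.min(0)-[195,0])/[2,3],(q.max(0)-[195,0])/[2,3])
E
```

```text
31.3833 [624.41  -44.351 354.138] [-0.298  0.208 -0.083] -0.5651316168421546 lane x,y -16.486073612474215 -22.023857365091303 V in tool [1.    0.002 0.001] yaw 88.36682058638397
--%%++:++++++++++++++++++++++++++++++++++*++++++*=+
--#%++:++++++++++++++++*#######*+++++++++*+*+*++*=+
--*%*+:++++++++++++*%@@@@@%@@@@@@@#*++++++++*+***-+
--*%*+:+++++++++*#@@@%+==-----==*%@@%*+*++*******=+
--+%*+:+++++++*%@@#=--------------=%@@#+******+**=+
--=%#+-=+++++%@@*=--------------=---+@@%++*****+--+
--=%#+-=+++*@@#=------------=-----=--=@@#***+**+--+
--=%#+-=++*@@+---------------=--====--=%@#*****+--+
--=%%+--+*@@+-=---=-----=-----=-=---==-+@@*****+--+
--=%%+--*@@+-=-----==--====----=-=--==-=%@#****+--+
--=%%*=-%@%=========+==++++============-+@@*****=-+
---%%+=-%@+-=======++++++++===+==========@@*****=-+
---%%+==@%======+++++++++*****+===-======@@*****=-+
---#%*++@%=====+++++++*#%@@@@@@@*+=======@@*****=-+
---*%++*@%====+++++***@@@@@@@@@@@@+======@@*****=-+
--=*%*+=@%===++++***#@@@@@@@@@@@@@@*====+@%+****=-+
---+%*+=@@===+++****@@@@@@@@@@@@@@@@*===*@#*****=-+
---=%**-%@*==++****#@@@@@@@@@@@@@@@@*=
[... 319 characters left out ...]
***==+
=--=#%*=-*+----=%@@@%###%@@@@@@@@@@+===**+******==+
+---#%*+-+*+-----=+%@@@@@@@@@@@@#+====*++*******===
*---*%*+-+**+=-----===+*##%#*=======-+*+********===
*=-=+%*+-+***=--------===========--=*++*********===
#=--+%*+-+****=-----------------=====***********=+=
#=--=%#+-+*******+------------===+**************=+=
#=-==%#*-+**********==========******************=+=
#=-==%#*-+**************************************=+=
#=-==%%*-=**************************************=+=
*=--=+++=++++++++++++++++++++++++++++++++++++++++++
%+=+%*+++++++++++++++++++++++++++++++++++++++++++++
%%%%%%#=-----------------------------------------=#
72 [ 5.582 -0.965] [42.44  26.233]
11 [16.636 10.641] [37.603 25.918]
```

```bash
python3 -c "
from cell import ctrl
print(ctrl.job_done())"
```

```text
the job is handed in; nothing more can be done
None
```

I handed the job in at about 31 s of the 72 s allowed, but no verdict came back. Before that, image measurements put the tray home and both leaves at the gate line. The tile was in its slot with the green face up, and the cup was upright in its seat.

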